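# Close up the battery bank and clip its tag on the snap hook

### The arm

A 7-joint arm with a two-finger parallel gripper is mounted at the origin on the work surface. World frame = base frame: x ahead of the robot, y to its left, z up, the work surface at z = 0. Lengths are in m, angles in rad, forces in N, time in s.
With the tool pointing down it reaches from about 0.4 to 0.85 m from the base axis. Payload 4.5 kg.
Tool frame: the origin (TCP) lies at the very end of the fingers, on their centre line; the grasp point (between the pads) lies 19 mm behind it (r.grip_depth is the z of the grasp point in the tool frame, in m); z points along the fingers, y is the line along which they close (so a half turn about z gives the same grasp; the last joint's range is limited). The gripper opens to 88 mm and grips with 3 to 60 N. Pads are 18 mm wide; open, the fingers measure 123 mm over their backs; the gripper's body (75 mm by 187 mm) begins 45 mm behind the grasp point.
Start: joints at [1.307, 0.689, -0.195, 1.565, 0.157, 0.902, -0.215], TCP at [0.183, -0.598, 0.239] pointing down, gripper open.
Joint ranges: [-3.01, 3.01], [-0.46, 2.08], [-1.47, 1.51], [0.13, 2.56], [-1, 4.14], [0.04, 2.09], [-2.66, 2.66]. Speed limits (rad/s): [2.57, 2.57, 3.14, 3.14, 3.14, 3.14, 3.14].

### API

Orientations are given as a unit quaternion [x, y, z, w].
In Python, from plant import r gives the robot as it stands.
- The arm moves only by the shell command python3 steer.py 'ROWS' [FORCE]. ROWS is a JSON object whose key "steps" holds a list of rows, 1 to 10 of them, each of 7 numbers: the opening from 0.0 (shut) to 1.0 (fully open), then dx, dy, dz in m, then a rotation vector rx, ry, rz in rad; each row is the pose to reach, as a shift and turn from the pose commanded when the command began, along the tool's axes at that moment; what a row does not reach only later rows make up. A row lasts 1/10 s, in which the tool goes at most 0.05 m and 0.15 rad, less where a joint would pass 70% of its speed; a pose out of reach is approached as far as the arm can. The fingers move at their own pace and stop on an object; FORCE is the grip in N (left out, the last holds). Time passes only in rows, so rows that do not move let the fingers close. It prints the time, the measured TCP pose, the force, the opening and the grip force at its end. Input that does not fit is refused with a message, and nothing moves.
- r.get_state(): the state, without advancing time (a new reading comes with each control period).
- r.snapshot(name): name is "scene" or "side" or "wrist"; returns the picture (420x560x3 uint8, red, green, blue); there is no depth.
- r.camera_params(name): a dict with "fx", "fy", "cx", "cy" (pixels), "k1" (the pictures are not rectified: a ray, as slopes to the right and down, at radius r is drawn at 1 + k1 r^2 times it, then the intrinsics apply), "rvec" (rotation vector, rad) and "tvec" (3), from world to camera coordinates, as OpenCV has them. Camera axes: x right, y down, z forward; pixel columns grow to the right and rows downward; lengths in m; the calibration is good to about 2 mm. A picture is of the moment at which its call begins: read the wrist's pose just before it. camera_params takes no time and is no camera call; for the wrist camera it gives the pose at the moment of the call.
- r.finish_job(): hands the job in; it is judged then, once.
The state is a dict: "clock": time; "q": joint angles; "qd": joint speeds; "joint_torque": joint torques, N m; "tool_pos": TCP position; "eef_rot": TCP orientation; "contact_force": force on the tool from outside, world axes, zero at the start; "moment": the same for the moment, N m; "opening": opening from 0.0 (shut) to 1.0 (fully open); "finger_force": force on a finger pad.
Only numpy, scipy, OpenCV 4.12 (cv2) and the standard library are available. Lean on these libraries where they do the work, as an engineer would, in place of code of your own. Each camera call takes 0.05 s, during which the arm holds its last target. There are 200 camera calls.

### The job

Push the row of three battery packs along its plate, as one straight block, until the packs stand tight against one another and against the stop. Then pick up the ringed paddle tag, press its ring inward through the sprung gate of the snap hook so that the gate snaps shut behind it, and leave the tag hanging freely from the hook. Keep the row straight, square and centred on the plate, and leave the other things on the table where they are.

Things in the scene. Friction and masses are not known exactly. Their poses are not given: they have to be found in the camera images.
- bank: Fixed aluminium plate on the table, 260 (x) x 116 (y) x 8 mm thick, no side walls. Origin: centre of its underside. +x points away from the robot, along the row, to the upright dark steel stop: 110 mm wide, top 58 mm above the table, its face for the packs at x = +105 mm. The row belongs centred on y = 0. Bank and hook stand may swap sides of the table.
- bank_stop (a point): Point on the middle of the stop's face, 35 mm above the table; axes as the bank.
- pack_far: Pack next to the stop (30-55 mm from it at the start, few mm to its neighbour): black block 50 (x, along the row) x 80 (y) x 46 mm with a grey 46 x 58 x 12 mm top, 60 mm tall over all, 0.3-0.5 kg, loose on the plate. Origin: centre of its underside, 8 mm above the table. The three are alike. Pushed home, its origin is 25 mm from the stop's face.
- pack_mid: Middle pack of the row, same as pack_far. Pushed home its origin is 75 mm from the stop's face.
- pack_near: Pack of the row nearest the robot, same as pack_far: the one to push on, at the face at its x = -25 mm. Pushed home its origin is 125 mm from the stop's face.
- tag: Loose tag lying flat, 0.1-0.17 kg: aluminium paddle 72 (x) x 26 (y) x 14 mm thick, a steel ring fixed rigidly at its +x end in the same plane (64 mm outside, 50 mm inside, 7 mm round bar). Origin: below the ring's centre, at the level of the underside. x runs from the paddle through the ring. Paddle from x = -102 to -30 mm; ring's far edge at x = +32 mm.
- tag_ring (a point): Centre of the tag's ring, at mid thickness (7 mm above the underside).
- tag_grip (a point): Good grasp point on the paddle, 60 mm from the ring's centre, at mid thickness: grip across the 26 mm width.
- tag_end (a point): Middle of the paddle's free end, 102 mm from the ring's centre.
- stand: Fixed stand; its snap hook of 9 mm steel bar is an upright closed loop in the stand's x-z plane. Origin: on the table below the closed gate. x: direction in which the gate is pressed inward, z up. Gate at x = 0, back bar at x = 46 mm (inner face 41 mm), bottom bar centre 165 mm high, loop top 262 mm. The side x < 0 is clear.
- hook_mouth (a point): Point on the closed gate, 196 mm high, 47 mm below its pivot: best height to press. A level ring pushed along stand +x, its bar's centre 193 to 200 mm high, swings the gate in and slips under its tip when the bar's centre is about 30 mm past this point (at most 38 mm, then the back bar). The gate then closes through the ring.
- stand_post (a point): Top of the stand's post, 280 mm high, at stand x = 130 mm, y = 0: post 16 mm thick; a 14 mm wide arm, 268-280 mm high, runs from it to x = 26 mm and carries the hook; base plate 120 x 100 x 12 mm under the post.
- hook_seat (a point): Centre of the bar at the lowest point of the hook's bottom, 23 mm in +x from the gate, 165 mm high. A ring let go inside falls here and the paddle swings down below it, its end about 40 mm above the table.
- gate (a joint): Gate angle, rad: 0 closed, positive as it is pressed inward (stand +x), at most 0.85. A 7 mm bar 50 mm long, pivoted at its top (243 mm high), its free tip just above the hook's nose (nose top 187.5 mm high). A spring closes it; pressing it in at hook_mouth takes about 1 to 4 N. Opens inward only.
- tape: Bystander: roll of tape lying flat, 100 mm across, 24 mm high. Origin: centre of underside.
- meter: Bystander: grey bench meter, 90 x 150 x 36 mm. Origin: centre of underside.
- wrench: Bystander: wrench 180 mm long, lying flat. Origin: about its middle.
- screwdriver: Bystander: screwdriver 200 mm long, lying flat. Origin: about its middle.
- partsbin: Bystander: open grey bin, 120 x 160 x 60 mm. Origin: centre of underside.
- spray: Bystander: can 60 mm wide, 160 mm tall, upright. Origin: centre of underside.
- mug: Bystander: white mug 80 mm wide, 90 mm tall, upright. Origin: centre of underside.

How it is judged:
By the outcome, as a careful person would: the job done as asked, in the order asked, and still so for the second after the job is handed in, with the robot touching nothing.
It also fails if it takes over 70 s, if anything falls off the work surface, if the arm or the gripper's body presses on something with over 40 N, if the wrist force passes 120 N, or if a joint passes its speed limit or range.

## Working session

There is one attempt and no reset: what is moved stays moved. The work goes in short steps, Python scripts to look and compute and a shell command to move; the robot and the scene stay as the last step left them, time stands still between calls to the robot, and variables do not carry over. Pictures are saved under pics/ and viewed, at most 10 in all, crops included, and the job is handed in when it is done.

```bash
ls; mkdir -p pics; python3 - <<'E'
from plant import r
import cv2
for n in("scene","side"):
    cv2.imwrite(f"pics/{n}0.png",cv2.resize(r.snapshot(n)[:,:,::-1],(800,600),interpolation=cv2.INTER_CUBIC))
    print(r.camera_params(n))
print(r.get_state(), r.grip_depth)
E
```

```text
pics
plant.py
steer.py
{'fx': 475.0952930203273, 'fy': 475.0952930203273, 'cx': 279.85130153193063, 'cy': 209.27859474118867, 'k1': 0.007781161736008417, 'rvec': array([ 1.8526603 ,  1.21448909, -0.63487459]), 'tvec': array([-0.20074668, -0.14052247,  2.13289012])}
{'fx': 431.0519950044433, 'fy': 431.0519950044433, 'cx': 275.78384062784465, 'cy': 205.1053420021645, 'k1': 0.0047499719529977245, 'rvec': array([ 2.39858375, -0.42963906,  0.15426435]), 'tvec': array([-0.57011937,  0.25166846,  1.23420853])}
{'clock': 0.1, 'q': array([ 1.30680913,  0.68990526, -0.19452796,  1.56622404,  0.15729399,
        0.90248833, -0.21511637]), 'qd': array([-0.00031865, -0.00164927,  0.00170551, -0.00260116,  0.00158818,
        0.00164013,  0.00113577]), 'joint_torque': array([-3.37932426e-03, -5.28508079e+01, -1.27140429e+00, -1.53840744e+01,
       -5.25228737e-02,  1.93451291e-03,  5.26391364e-05]), 'tool_pos': array([ 0.18317943, -0.59696936,  0.23799148]), 'eef_rot': array([ 9.88931006e-01,  1.48373845e-01, -1.73896748e-04, -7.98565532e-04]), 'contact_force': array([ 0.59978553,  0.4177259 , -0.62343109]), 'moment': array([-0.03845567,  0.00710641,  0.03992882]), 'finger_force': 0.0, 'opening': 0.9985785137369827} -0.0187
```

View pics/scene0.png

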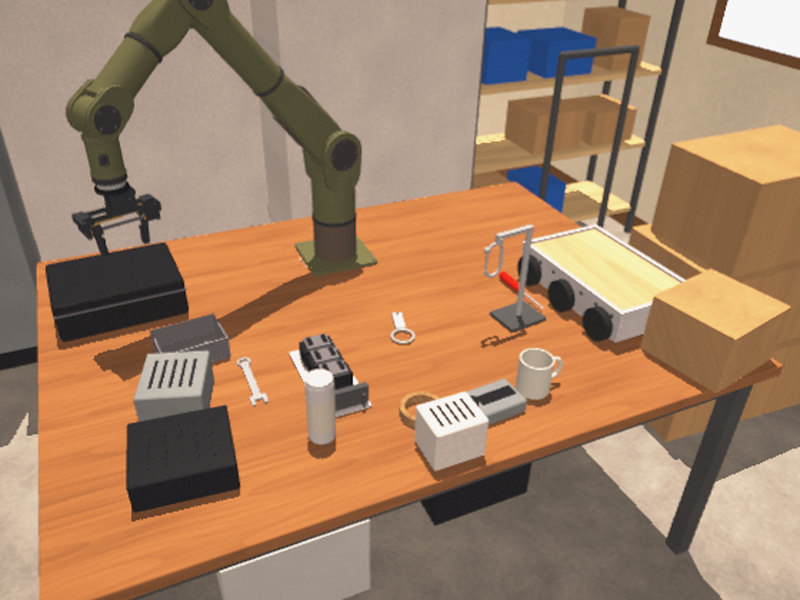

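View pics/side0.png

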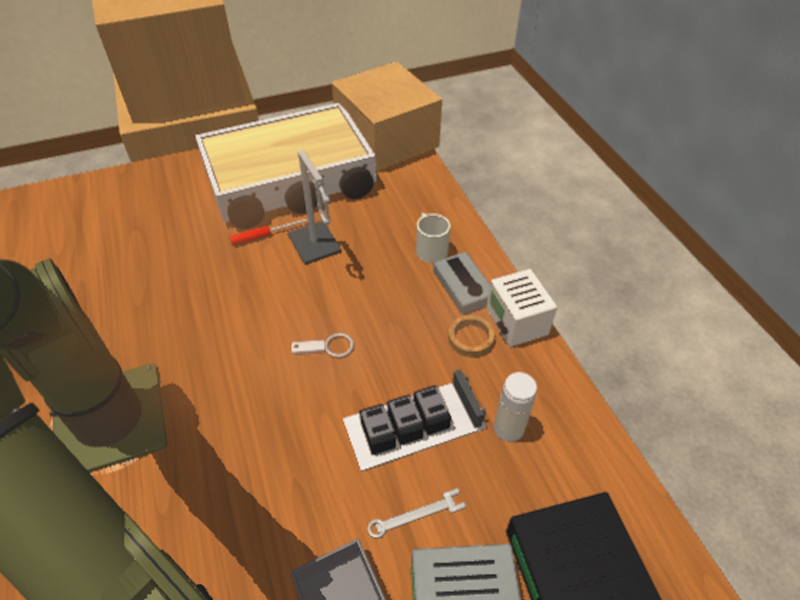

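The scene view shows bank (~320,375), tag (~402,330) and stand (~520,320). In the side view (800x600) the plate corners are at (345,413), (362,468) and (485,430), the tag ring is at (340,345) with its end at (292,347), and the base is at (315,243).

```bash
cat > h.py <<'E'
import numpy as np, cv2
from plant import r
from scipy.spatial.transform import Rotation as R
def K(c): return np.array([[c['fx'],0,c['cx']],[0,c['fy'],c['cy']],[0,0,1]])
def ray(c,uv):
    n=cv2.undistortPoints(np.array(uv,float).reshape(-1,1,2),K(c),np.array([c['k1'],0,0,0.]))[:,0]
    M=cv2.Rodrigues(c['rvec'])[0]
    d=np.c_[n,np.ones(len(n))]@M
    return -M.T@c['tvec'],d
def onz(c,uv,z):
    o,d=ray(c,uv); z=np.broadcast_to(z,len(d))
    return o+d*((z-o[2])/d[:,2])[:,None]
def proj(c,P): return cv2.projectPoints(np.array(P,float).reshape(-1,1,3),c['rvec'],c['tvec'],K(c),np.array([c['k1'],0,0,0.]))[0][:,0]
def tri(obs):
    A=np.zeros((3,3));b=np.zeros(3)
    for c,uv in obs:
        o,d=ray(c,[uv]);d=d[0]/np.linalg.norm(d);Q=np.eye(3)-np.outer(d,d);A+=Q;b+=Q@o
    return np.linalg.solve(A,b)
def tool(v): # world vector -> tool axes
    return R.from_quat(r.get_state()['eef_rot']).inv().apply(v)
def crop(n,name,x0,y0,x1,y1,s):
    im=r.snapshot(n)[:,:,::-1][y0:y1,x0:x1]
    cv2.imwrite(f'pics/{name}.png',cv2.resize(im,None,fx=s,fy=s,interpolation=cv2.INTER_CUBIC))
E
python3 - <<'E'
from h import *
np.set_printoptions(precision=4,suppress=True)
c=r.camera_params('side');f=.7
print('bank',onz(c,np.array([[345,413],[362,468],[485,430]])*f,.008))
print('tag ring,end',onz(c,np.array([[340,345],[292,347]])*f,.007))
print('base corners',onz(c,np.array([[290,235],[322,225],[340,250],[305,263]])*f,.012))
s=r.camera_params('scene')
print('post top',tri([(c,np.array([302,155])*f),(s,np.array([530,229])*f)]))
print(r.camera_params('wrist'))
E
```

```text
bank [[ 0.4456 -0.1566  0.008 ]
 [ 0.4409 -0.2792  0.008 ]
 [ 0.6914 -0.2879  0.008 ]]
tag ring,end [[0.4852 0.0078 0.007 ]
 [0.3858 0.0391 0.007 ]]
base corners [[0.4658 0.3768 0.012 ]
 [0.5519 0.3841 0.012 ]
 [0.569  0.2814 0.012 ]
 [0.4763 0.2687 0.012 ]]
post top [0.5187 0.3408 0.2698]
{'fx': 307.1366906000326, 'fy': 307.1366906000326, 'cx': 281.23565994975024, 'cy': 211.257413409319, 'k1': -0.06600080806652509, 'rvec': array([-2.3235,  1.7167,  0.2604]), 'tvec': array([-0.6254, -0.0399,  0.3897])}
```

```bash
python3 - <<'E'
from h import *
np.set_printoptions(precision=4,suppress=True)
a=r.snapshot('side')[90:200,180:260,::-1]; b=r.snapshot('scene')[140:250,320:400,::-1]
im=np.hstack([cv2.resize(x,None,fx=5,fy=5,interpolation=cv2.INTER_CUBIC) for x in(a,b)])
cv2.imwrite('pics/stand.png',im)
w=r.camera_params('wrist');st=r.get_state();M=cv2.Rodrigues(w['rvec'])[0];T=R.from_quat(st['eef_rot'])
print(T.inv().apply(-M.T@w['tvec']-st['tool_pos']), T.as_matrix(), (M@T.as_matrix()))
E
```

```text
[ 0.0773  0.0008 -0.1458] [[ 0.956   0.2935 -0.0003]
 [ 0.2935 -0.956   0.001 ]
 [-0.     -0.0011 -1.    ]] [[ 0.0002  1.     -0.0011]
 [-0.9552 -0.0001 -0.2958]
 [-0.2958  0.0011  0.9552]]
```

View pics/stand.png

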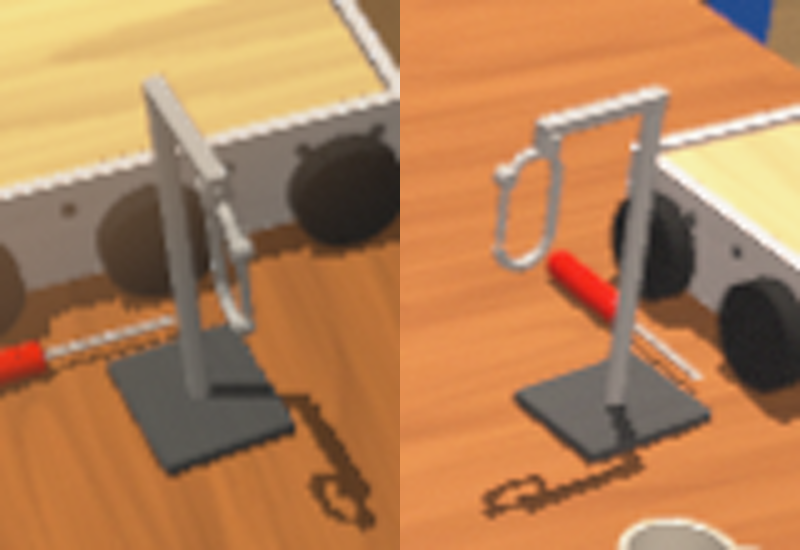

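Left half (side): arm end (218,172), post top (155,83), pivot (240,243), base corners (110,370), (228,328), (293,428), (172,472). Right half (scene, minus 400): post top (263,92), pivot (103,175), corners (117,397), (195,458), (308,412). I fit the stand pose to these.

```bash
python3 - <<'E'
from h import *
from scipy.optimize import least_squares
np.set_printoptions(precision=4,suppress=True)
c=r.camera_params('side');s=r.camera_params('scene')
P=lambda l:np.array(l,float)
Xs=P([[130,0,280],[26,0,280],[0,0,243],[190,50,12],[190,-50,12],[70,-50,12],[70,50,12],[23,0,160]])/1e3
us=P([[155,83],[218,170],[241,243],[110,370],[228,328],[293,428],[172,466],[241,328]])/5+[180,90]
Xc=P([[130,0,280],[26,0,280],[0,0,243],[70,50,12],[70,-50,12],[190,-50,12],[23,0,160]])/1e3
uc=P([[263,92],[145,124],[103,175],[117,397],[195,452],[308,412],[120,268]])/5+[320,140]
def W(p,X): return R.from_euler('z',p[2]).apply(X)+[p[0],p[1],0]
f=lambda p:np.r_[(proj(c,W(p,Xs))-us).ravel(),(proj(s,W(p,Xc))-uc).ravel()]
b=least_squares(f,[.53,.2,1.5],loss='soft_l1')
print(b.x,f(b.x).reshape(-1,2))
E
```

```text
[0.5348 0.2101 1.6933] [[ 0.2075 -0.5353]
 [ 0.5529  0.8847]
 [ 0.4709  0.9139]
 [-1.0817 -2.0711]
 [ 0.6872 -2.2868]
 [ 0.9261 -1.8865]
 [-1.1586 -0.066 ]
 [-0.1166 -0.3093]
 [-1.6177 -0.5143]
 [-0.9512 -0.4272]
 [ 0.5361  0.4199]
 [-1.199  -1.7545]
 [-0.5558  0.1637]
 [ 1.0434 -0.6754]
 [ 0.0957  0.4313]]
```

```bash
python3 steer.py '{"steps":[[0.45,0.02,-0.013,-0.02,0,0,0.02],[0.45,0.06,-0.04,-0.04,0,0,0.08],[0.45,0.1,-0.065,-0.06,0,0,0.12],[0.45,0.14,-0.09,-0.062,0,0,0.16],[0.45,0.18,-0.117,-0.062,0,0,0.2],[0.45,0.22,-0.143,-0.062,0,0,0.24],[0.45,0.26,-0.169,-0.062,0,0,0.28],[0.45,0.3,-0.195,-0.062,0,0,0.31],[0.45,0.34,-0.221,-0.062,0,0,0.333],[0.45,0.375,-0.245,-0.062,0,0,0.333]]}' 
python3 steer.py '{"steps":[[0.45,0.02,-0.013,0,0,0,0],[0.45,0.038,-0.023,0,0,0,0],[0.45,0.038,-0.023,0,0,0,0],[0.45,0.038,-0.023,0,0,0,0]]}'
python3 - <<'E'
from h import *
np.set_printoptions(precision=4,suppress=True)
st=r.get_state();print(st['tool_pos'],R.from_quat(st['eef_rot']).as_matrix(),st['qd'])
c=r.camera_params('wrist');np.save('w1.npy',c,allow_pickle=True)
im=r.snapshot('wrist');cv2.imwrite('pics/w1raw.png',im[:,:,::-1]);cv2.imwrite('pics/w1.png',cv2.resize(im[:,:,::-1],(800,600),interpolation=cv2.INTER_CUBIC))
E
```

```text
clock: 1.2
tool_pos: [0.4714, -0.2509, 0.3007]
eef_rot: [1.0, -0.017, 0.0, -0.0]
contact_force: [0.3, -0.7, -0.1]
opening: 0.452
finger_force: 0.0
clock: 1.6
tool_pos: [0.5081, -0.2319, 0.3004]
eef_rot: [1.0, -0.018, -0.001, 0.0]
contact_force: [0.8, -0.5, -0.5]
opening: 0.453
finger_force: 0.0
[ 0.5081 -0.2319  0.3004] [[ 0.9994 -0.035  -0.0013]
 [-0.035  -0.9994 -0.0003]
 [-0.0013  0.0003 -1.    ]] [ 0.0225 -0.0108  0.019   0.0146  0.0027 -0.0006  0.0002]
```

View pics/w1.png

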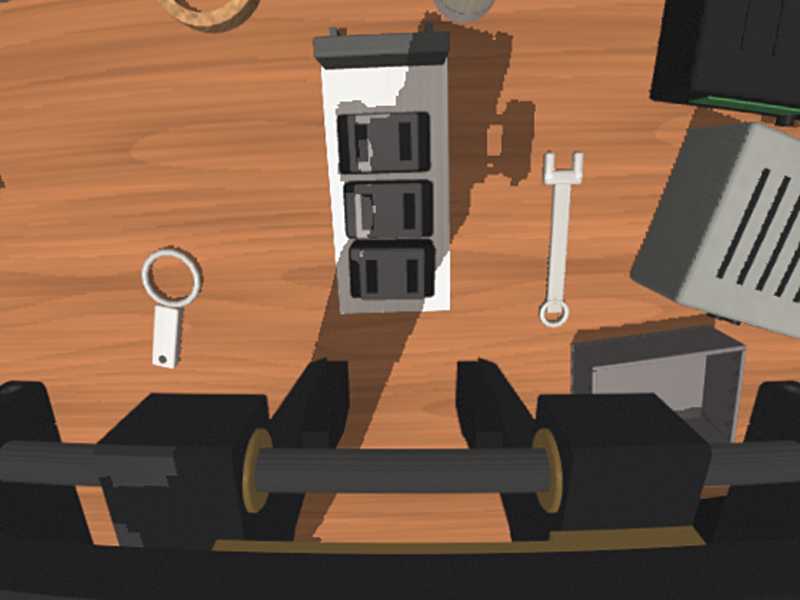

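Wrist view: the plate's near corners are at (341,314) and (450,310), and the stop foot at (322,67)–(447,66). The packs are slightly staggered. The tag ring is at (172,278), with the paddle end at (166,367). I enlarge the packs.

```bash
python3 - <<'E'
import cv2
im=cv2.imread('pics/w1raw.png')[15:225,215:325]
cv2.imwrite('pics/w1c.png',cv2.resize(im,None,fx=2.85*1,fy=2.85,interpolation=cv2.INTER_CUBIC) if 0 else cv2.resize(im[25:],(550,600)[0:1]+(925,) if 0 else (356,599),interpolation=cv2.INTER_CUBIC))
print(im[25:].shape)
E
```

```text
(185, 110, 3)
```

View pics/w1c.png

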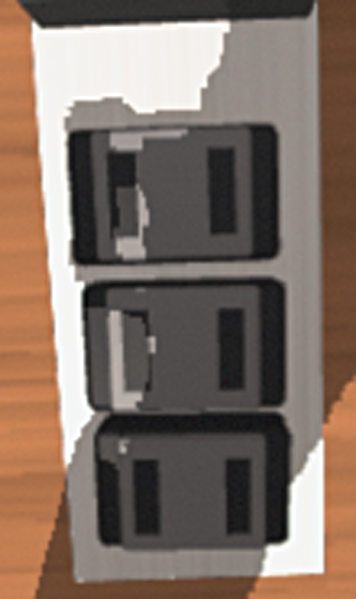

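```bash
python3 - <<'E'
from h import *
np.set_printoptions(precision=4,suppress=True)
c=np.load('w1.npy',allow_pickle=True).item()
g=lambda l,z:onz(c,np.array(l,float)/3.238+[215,40],z)
pl=g([[76,580],[325,573],[320,28],[37,28]],.008);print('plate',pl)
d=lambda a,b:(np.degrees(np.arctan2(*(b-a)[1::-1])),np.linalg.norm(b-a))
print('left',d(pl[0],pl[3]),'right',d(pl[1],pl[2]),'near',d(pl[1],pl[0]))
for n,q in dict(far=[[92,128],[250,125],[252,258],[97,262]],mid=[[107,282],[258,278],[260,405],[110,408]],near=[[118,426],[265,420],[268,545],[122,550]]).items():
    t=g(q,.068);print(n,t.mean(0),d(t[3],t[0]),d(t[2],t[1]),d(t[1],t[0]),d(t[2],t[3]))
for n,q in dict(far=[[73,200],[279,200]],mid=[[88,350],[284,345]],near=[[98,470],[288,470]]).items():
    t=g(q,.054);print(n,t[:,:2],t.mean(0)[:2],d(t[1],t[0]))
f=.7
tg=onz(c,np.array([[172,278],[166,367],[157,306],[182,309],[153,364],[179,368]])*f,[.007,.012,.014,.014,.014,.014]);print('tag',tg,d(tg[1],tg[0]))
E
```

```text
plate [[ 0.4396 -0.1661  0.008 ]
 [ 0.439  -0.2819  0.008 ]
 [ 0.6704 -0.2812  0.008 ]
 [ 0.6746 -0.1671  0.008 ]]
left (np.float64(-0.25543382859888464), np.float64(0.23501341516670932)) right (np.float64(0.1785186895724976), np.float64(0.23142401174895094)) near (np.float64(89.6772376878479), np.float64(0.11584899349709306))
far [ 0.605  -0.2212  0.068 ] (np.float64(-1.471177265260427), np.float64(0.04636426609075639)) (np.float64(-0.5792674639169763), np.float64(0.045921968455800835)) (np.float64(88.89803136819421), np.float64(0.056160201306786665)) (np.float64(89.34452481402526), np.float64(0.05687962700462211))
mid [ 0.5513 -0.2229  0.068 ] (np.float64(-2.259903130712127), np.float64(0.046724659336217944)) (np.float64(-0.39625468675046616), np.float64(0.04700851461668708)) (np.float64(89.41005528318296), np.float64(0.055685416962551325)) (np.float64(89.1061501665042), np.float64(0.05720679187421616))
near [ 0.4965 -0.2242  0.068 ] (np.float64(-1.7655032379716609), np.float64(0.04970937925915531)) (np.float64(0.20451065918234765), np.float64(0.049974373189666264)) (np.float64(90.32099402166658), np.float64(0.05636176886921691)) (np.float64(90.0271197765209), np.float64(0.05807076292928739))
far [[ 0.605  -0.1832]
 [ 0.6022 -0.2604]] [ 0.6036 -0.2218] (np.float64(87.9014363478502), np.float64(0.07723074475665342))
mid [[ 0.5491 -0.1851]
 [ 0.5483 -0.2614]] [ 0.5487 -0.2232] (np.float64(89.39417067903699), np.float64(0.07630431218507722))
near [[ 0.5013 -0.1858]
 [ 0.4986 -0.2622]] [ 0.5   -0.224] (np.float64(87.9711069557885), np.float64(0.07651138006771686))
tag [[0.4841 0.0091 0.007 ]
 [0.3845 0.0333 0.012 ]
 [0.4561 0.0275 0.014 ]
 [0.4518 0.0008 0.014 ]
 [0.3894 0.0463 0.014 ]
 [0.3838 0.0173 0.014 ]] (np.float64(-13.612340833125415), np.float64(0.10262110438334496))
```

Plate centreline is y≈-0.224 with yaw ≈0, and the packs are centred on it. The near face is at x≈0.472 and the stop face at ≈0.673. Next I descend behind the near pack.

```bash
python3 steer.py '{"steps":[[0.35,-0.02,-0.002,0.02,0,0,-0.03],[0.35,-0.05,-0.004,0.05,0,0,-0.03],[0.35,-0.063,-0.006,0.09,0,0,-0.03],[0.35,-0.063,-0.006,0.135,0,0,-0.03],[0.35,-0.063,-0.006,0.18,0,0,-0.03],[0.35,-0.063,-0.006,0.22,0,0,-0.03],[0.35,-0.063,-0.006,0.25,0,0,-0.03],[0.35,-0.063,-0.006,0.27,0,0,-0.03],[0.35,-0.063,-0.006,0.276,0,0,-0.03],[0.35,-0.063,-0.006,0.276,0,0,-0.03]]}'
python3 steer.py '{"steps":[[0.35,0,0,0,0,0,0],[0.35,0.004,0,0,0,0,0],[0.35,0.008,0,0,0,0,0],[0.35,0.012,0,0,0,0,0],[0.35,0.016,0,0,0,0,0]]}'
```

```text
clock: 2.65
tool_pos: [0.445, -0.2242, 0.0245]
eef_rot: [1.0, -0.003, -0.001, 0.0]
contact_force: [0.6, -0.2, 0.3]
opening: 0.349
finger_force: 0.0
clock: 3.15
tool_pos: [0.4606, -0.2236, 0.0251]
eef_rot: [1.0, -0.003, -0.002, -0.0]
contact_force: [-3.8, -0.1, 3.3]
opening: 0.348
finger_force: 2.1
```

```bash
python3 steer.py '{"steps":[[0.35,0.003,0,0,0,0,0],[0.35,0.006,0,0,0,0,0],[0.35,0.009,0,0,0,0,0],[0.35,0.012,0,0,0,0,0],[0.35,0.015,0,0,0,0,0],[0.35,0.018,0,0,0,0,0],[0.35,0.021,0,0,0,0,0],[0.35,0.024,0,0,0,0,0],[0.35,0.027,0,0,0,0,0],[0.35,0.030,0,0,0,0,0]]}'
python3 steer.py '{"steps":[[0.35,0.003,0,0,0,0,0],[0.35,0.006,0,0,0,0,0],[0.35,0.009,0,0,0,0,0],[0.35,0.012,0,0,0,0,0],[0.35,0.014,0,0,0,0,0],[0.35,0.016,0,0,0,0,0]]}'
```

```text
clock: 4.15
tool_pos: [0.4845, -0.2235, 0.0245]
eef_rot: [1.0, -0.003, -0.007, -0.001]
contact_force: [-13.8, -0.9, 11.7]
opening: 0.35
finger_force: 7.1
clock: 4.75
tool_pos: [0.5007, -0.2237, 0.0245]
eef_rot: [1.0, -0.003, -0.007, -0.001]
contact_force: [-13.6, 0.5, 12.3]
opening: 0.349
finger_force: 7.2
```

```bash
python3 steer.py '{"steps":[[0.35,0.002,0,0,0,0,0],[0.35,0.004,0,0,0,0,0],[0.35,0.006,0,0,0,0,0],[0.35,0.008,0,0,0,0,0]]}'
python3 - <<'E'
from h import *
c=r.camera_params('wrist');np.save('w2.npy',c,allow_pickle=True)
im=r.snapshot('wrist')[:,:,::-1];cv2.imwrite('pics/w2.png',im)
cv2.imwrite('pics/w2v.png',cv2.resize(im[:340,140:420],(494,600),interpolation=cv2.INTER_CUBIC))
E
```

```text
clock: 5.15
tool_pos: [0.5086, -0.2238, 0.0245]
eef_rot: [1.0, -0.003, -0.007, -0.001]
contact_force: [-13.1, 0.2, 11.9]
opening: 0.351
finger_force: 7.1
```

View pics/w2v.png

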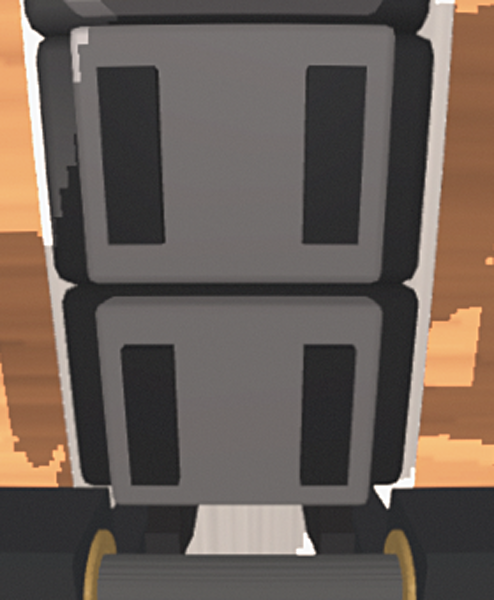

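The packs are touching, straight and centred. I keep nudging until the stop resists.

```bash
python3 steer.py '{"steps":[[0.35,0.001,0,0,0,0,0],[0.35,0.002,0,0,0,0,0],[0.35,0.003,0,0,0,0,0],[0.35,0.004,0,0,0,0,0],[0.35,0.005,0,0,0,0,0]]}'; python3 steer.py '{"steps":[[0.35,0.001,0,0,0,0,0],[0.35,0.002,0,0,0,0,0]]}'
```

```text
clock: 5.7
tool_pos: [0.512, -0.2238, 0.0243]
eef_rot: [1.0, -0.004, -0.009, -0.001]
contact_force: [-18.0, 1.0, 15.8]
opening: 0.355
finger_force: 8.9
clock: 5.9
tool_pos: [0.5119, -0.2238, 0.0243]
eef_rot: [1.0, -0.004, -0.011, -0.001]
contact_force: [-20.6, 0.7, 15.5]
opening: 0.352
finger_force: 10.3
```

```bash
python3 steer.py '{"steps":[[0.35,0.001,0,0,0,0,0],[0.35,0.002,0,0,0,0,0],[0.35,0.003,0,0,0,0,0],[0.35,0.004,0,0,0,0,0],[0.35,0.004,0,0,0,0,0]]}'; python3 steer.py '{"steps":[[0.35,-0.006,0,0,0,0,0],[0.35,-0.014,0,0,0,0,0],[0.35,-0.024,0,0,0,0,0],[0.35,-0.04,0,0,0,0,0],[0.35,-0.06,0,-0.01,0,0,0],[0.35,-0.07,0,-0.05,0,0,0],[0.35,-0.07,0,-0.1,0,0,0],[0.35,-0.07,0,-0.15,0,0,0],[0.35,-0.05,0,-0.2,0,0,0],[0.35,-0.01,0,-0.23,0,0,0]]}';python3 steer.py '{"steps":[[0.35,0.02,0,-0.02,0,0,0],[0.35,0.02,0,-0.02,0,0,0]]}'
python3 - <<'E'
from h import *
c=r.camera_params('wrist');np.save('w3.npy',c,allow_pickle=True)
im=r.snapshot('wrist')[:,:,::-1];cv2.imwrite('pics/w3.png',im)
cv2.imwrite('pics/w3v.png',cv2.resize(im[:240,80:340],None,fx=2.5,fy=2.5,interpolation=cv2.INTER_CUBIC))
E
```

```text
clock: 6.4
tool_pos: [0.5118, -0.2238, 0.0241]
eef_rot: [1.0, -0.004, -0.015, -0.001]
contact_force: [-25.2, 0.5, 20.8]
opening: 0.354
finger_force: 12.9
clock: 7.4
tool_pos: [0.5142, -0.2247, 0.2568]
eef_rot: [1.0, -0.004, 0.002, 0.001]
contact_force: [1.4, -1.3, -0.9]
opening: 0.347
finger_force: 0.0
clock: 7.6
tool_pos: [0.5403, -0.2234, 0.2761]
eef_rot: [1.0, -0.001, 0.006, 0.001]
contact_force: [0.2, 0.3, -0.8]
opening: 0.354
finger_force: 0.0
```

View pics/w3v.png

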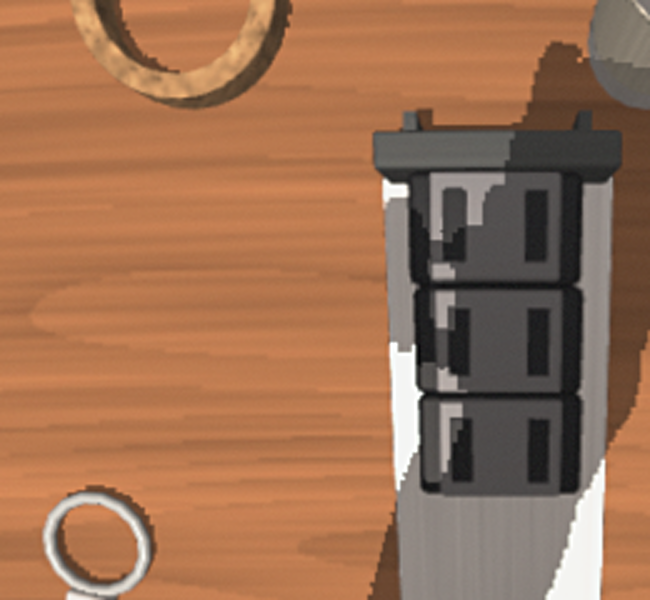

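The row stands tight against the stop, straight, and centred to ~1 mm. Now over to the tag.

```bash
python3 steer.py '{"steps":[[0.6,-0.015,-0.03,0.006,0,0,0.03],[0.6,-0.035,-0.07,0.012,0,0,0.08],[0.6,-0.055,-0.11,0.02,0,0,0.14],[0.6,-0.075,-0.15,0.03,0,0,0.2],[0.6,-0.095,-0.19,0.04,0,0,0.244],[0.6,-0.11,-0.225,0.05,0,0,0.244],[0.6,-0.12,-0.248,0.056,0,0,0.244],[0.6,-0.12,-0.248,0.056,0,0,0.244],[0.6,-0.12,-0.248,0.056,0,0,0.244],[0.6,-0.12,-0.248,0.056,0,0,0.244]]}'
python3 - <<'E'
from h import *
np.set_printoptions(precision=4,suppress=True)
c=r.camera_params('wrist');np.save('w4.npy',c,allow_pickle=True);print(r.get_state()['q'])
im=r.snapshot('wrist')[:,:,::-1];cv2.imwrite('pics/w4.png',im)
print(proj(c,[[.4841,.0091,.007],[.3845,.0333,.007]]))
cv2.imwrite('pics/w4v.png',cv2.resize(im[50:290,180:380],None,fx=2.5,fy=2.5,interpolation=cv2.INTER_CUBIC))
E
```

```text
clock: 8.65
tool_pos: [0.4156, 0.0233, 0.2164]
eef_rot: [0.992, -0.125, -0.0, 0.0]
contact_force: [0.7, -0.7, -0.3]
opening: 0.598
finger_force: 0.0
[-0.15    0.4709 -0.0258  2.1933  0.0273  0.4781 -2.0195]
[[277.5311 124.1803]
 [278.9105 211.6884]]
```

View pics/w4v.png

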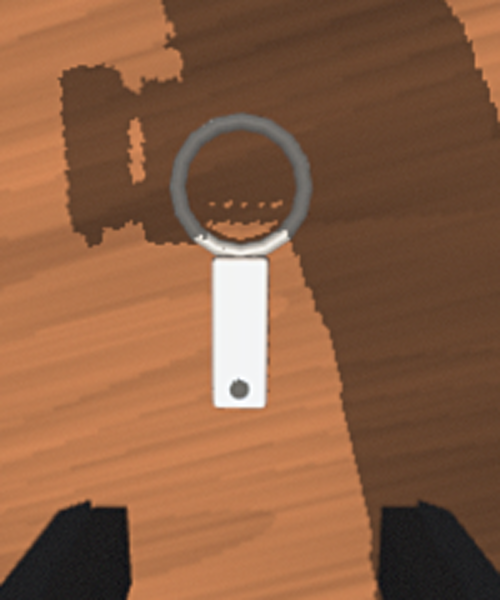

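Ring centre (241,185), paddle end middle (240,408), and the paddle is aligned with the tool.

```bash
python3 - <<'E'
from h import *
np.set_printoptions(precision=4,suppress=True)
c=np.load('w4.npy',allow_pickle=True).item()
p=onz(c,np.array([[241,185],[240,407],[212,258],[268,258],[214,407],[266,406]])/2.5+[180,50],[.007,.014,.014,.014,.014,.014]);print(p)
u=p[0]-p[1];u[2]=0;print(np.linalg.norm(u),np.degrees(np.arctan2(u[1],u[0])));u/=np.linalg.norm(u)
g=p[0]-u*.068;g[2]=.003
st=r.get_state();print(st['tool_pos'],'tool shift',tool(g-st['tool_pos']),'tool yaw',R.from_quat(st['eef_rot']).as_matrix()[:,0])
E
```

```text
[[0.4846 0.0103 0.007 ]
 [0.3861 0.0364 0.014 ]
 [0.4572 0.0308 0.014 ]
 [0.4509 0.0064 0.014 ]
 [0.3892 0.0484 0.014 ]
 [0.3835 0.0243 0.014 ]]
0.10189635594407546 -14.863578716178841
[0.4159 0.0232 0.2165] tool shift [ 0.0017 -0.0052  0.2135] tool yaw [ 0.9684 -0.2493  0.0004]
```

```bash
python3 steer.py '{"steps":[[0.6,0.001,-0.005,0.03,0,0,0.008],[0.6,0.002,-0.005,0.07,0,0,0.008],[0.6,0.002,-0.005,0.11,0,0,0.008],[0.6,0.002,-0.005,0.15,0,0,0.008],[0.6,0.002,-0.005,0.18,0,0,0.008],[0.6,0.002,-0.005,0.2,0,0,0.008],[0.6,0.002,-0.005,0.21,0,0,0.008],[0.6,0.002,-0.005,0.213,0,0,0.008],[0.6,0.002,-0.005,0.213,0,0,0.008]]}'
python3 steer.py '{"steps":[[0.2,0,0,0,0,0,0],[0.1,0,0,0,0,0,0],[0.1,0,0,0,0,0,0],[0.1,0,0,0,0,0,0],[0.1,0,0,0,0,0,0],[0.1,0,0,0,0,0,0]]}' 40
```

```text
clock: 9.6
tool_pos: [0.4374, 0.029, 0.0179]
eef_rot: [0.991, -0.131, -0.017, 0.003]
contact_force: [-0.8, -0.4, 0.5]
opening: 0.597
finger_force: 0.0
clock: 10.2
tool_pos: [0.4374, 0.03, 0.0182]
eef_rot: [0.992, -0.128, -0.017, 0.003]
contact_force: [0.1, 0.1, 0.2]
opening: 0.108
finger_force: 0.0
```

```bash
python3 - <<'E'
from h import *
np.set_printoptions(precision=4,suppress=True)
st=r.get_state();print(st['q'],R.from_quat(st['eef_rot']).as_matrix())
E
python3 steer.py '{"steps":[[0.6,0,0,-0.01,0,0,0],[0.6,0,0,-0.03,0,0,0],[0.6,0,0,-0.06,0,0,0],[0.6,0,0,-0.06,0,0,0]]}'
python3 - <<'E'
from h import *
np.set_printoptions(precision=4,suppress=True)
st=r.get_state();print(st['q'],R.from_quat(st['eef_rot']).as_matrix())
c=r.camera_params('wrist');np.save('w5.npy',c,allow_pickle=True)
im=r.snapshot('wrist')[:,:,::-1];cv2.imwrite('pics/w5.png',im)
print(proj(c,[[.4846,.0103,.007],[.3861,.0364,.007]]))
E
```

```text
[-0.1474  0.917  -0.038   2.2243  0.6555  0.0433 -2.6542] [[ 0.9666 -0.2539 -0.0339]
 [-0.2541 -0.9672 -0.002 ]
 [-0.0322  0.0106 -0.9994]]
clock: 10.6
tool_pos: [0.4408, 0.0301, 0.0804]
eef_rot: [0.992, -0.128, -0.015, 0.002]
contact_force: [0.8, -0.0, -0.1]
opening: 0.446
finger_force: 0.0
[-0.042   0.7821 -0.2054  2.2014  0.6194  0.2418 -2.6269] [[ 0.9666 -0.2547 -0.0296]
 [-0.2548 -0.967  -0.0008]
 [-0.0284  0.0083 -0.9996]]
[[290.9266 158.3569]
 [289.4223 283.74  ]]
```

The wrist joint limit (q6) blocks a grip that close to the base, so nothing was gripped. I'll hook the closed fingers inside the ring and draw the tag outward to a comfortable reach.

```bash
cat >> h.py <<'E'
def goto(p,yaw,pitch=0):
    "shift and rotvec in the tool's axes to reach TCP p, tool down with tool x at yaw (deg), pitch about tool y (deg)"
    st=r.get_state();A=R.from_quat(st['eef_rot'])
    B=R.from_euler('z',yaw,degrees=True)*R.from_euler('x',180,degrees=True)*R.from_euler('y',pitch,degrees=True)
    np.set_printoptions(precision=4,suppress=True)
    print('shift',A.inv().apply(np.array(p)-st['tool_pos']),'rot',(A.inv()*B).as_rotvec(),'q',st['q'])
E
python3 -c "
from h import *
goto([.4846,.0103,.08],5)
c=r.camera_params('side')
print('meter corners',onz(c,np.array([[435,263],[455,310],[490,297],[465,252]])*.7,[.036,.0,.0,.036]))"
```

```text
shift [ 0.0478  0.0079 -0.0021] rot [ 0.0036  0.0309 -0.3448] q [-0.0433  0.7846 -0.2035  2.202   0.6199  0.2396 -2.6272]
meter corners [[0.7623 0.1378 0.036 ]
 [0.7626 0.0155 0.    ]
 [0.8551 0.0229 0.    ]
 [0.8441 0.1463 0.036 ]]
```

```bash
python3 steer.py '{"steps":[[0,0.015,0.003,-0.005,0,0.01,-0.1],[0,0.035,0.006,-0.002,0.003,0.03,-0.2],[0,0.048,0.008,-0.002,0.004,0.031,-0.3],[0,0.048,0.008,-0.002,0.004,0.031,-0.345],[0,0.048,0.008,-0.002,0.004,0.031,-0.345],[0,0.048,0.008,-0.002,0.004,0.031,-0.345]]}' 20; python3 -c "
from h import *
goto([.4846,.0103,.005],5)"
```

```text
clock: 11.25
tool_pos: [0.4826, 0.0106, 0.0781]
eef_rot: [0.999, 0.044, -0.002, 0.0]
contact_force: [-0.9, 0.7, 0.5]
opening: 0.005
finger_force: 0.0
shift [0.0023 0.0004 0.0731] rot [0.0001 0.0049 0.0005] q [ 0.0844  0.8112 -0.3291  2.103   0.7529  0.3495 -2.3527]
```

```bash
python3 steer.py '{"steps":[[0,0.002,0,0.02,0,0.005,0],[0,0.002,0,0.04,0,0.005,0],[0,0.002,0,0.055,0,0.005,0],[0,0.002,0,0.065,0,0.005,0],[0,0.002,0,0.071,0,0.005,0],[0,0.002,0,0.072,0,0.005,0],[0,0.002,0,0.072,0,0.005,0]]}'; python3 -c "
from h import *
goto([.555,.045,.006],5)"
```

```text
clock: 11.95
tool_pos: [0.4854, 0.0105, 0.0068]
eef_rot: [0.999, 0.044, 0.001, 0.0]
contact_force: [-0.3, 0.4, 0.5]
opening: 0.008
finger_force: 0.0
shift [ 0.0723 -0.0282  0.0009] rot [ 0.0005 -0.0019  0.0013] q [-0.0444  0.9439 -0.1185  2.1176  0.8702  0.1262 -2.4624]
```

```bash
python3 steer.py '{"steps":[[0,0.005,-0.002,0,0,0,0],[0,0.013,-0.005,0,0,0,0],[0,0.023,-0.009,0,0,0,0],[0,0.033,-0.013,0,0,0,0],[0,0.044,-0.018,0,0,0,0],[0,0.055,-0.023,0,0,0,0],[0,0.066,-0.028,0,0,0,0],[0,0.077,-0.033,0,0,0,0],[0,0.086,-0.037,0,0,0,0],[0,0.09,-0.038,0,0,0,0]]}'
python3 steer.py '{"steps":[[0,-0.006,0,0,0,0,0],[0,-0.008,0,-0.01,0,0,0],[0.3,-0.02,0,-0.05,0,0,0],[0.6,-0.05,0,-0.1,0,0,0],[0.6,-0.08,0,-0.14,0,0,0],[0.6,-0.09,0,-0.19,0,0,0],[0.6,-0.09,0,-0.2,0,0,0],[0.6,-0.09,0,-0.2,0,0,0]]}'
python3 - <<'E'
from h import *
c=r.camera_params('wrist');np.save('w6.npy',c,allow_pickle=True)
print(r.get_state()['q'])
im=r.snapshot('wrist')[:,:,::-1];cv2.imwrite('pics/w6.png',im)
cv2.imwrite('pics/w6v.png',cv2.resize(im[40:290,140:400],None,fx=2.4,fy=2.4,interpolation=cv2.INTER_CUBIC))
E
```

```text
clock: 12.95
tool_pos: [0.5733, 0.057, 0.0073]
eef_rot: [0.999, 0.044, 0.002, -0.001]
contact_force: [0.3, -0.4, -0.3]
opening: 0.004
finger_force: 0.0
clock: 13.75
tool_pos: [0.482, 0.048, 0.2097]
eef_rot: [0.999, 0.044, 0.004, 0.001]
contact_force: [0.5, 0.6, -0.0]
opening: 0.522
finger_force: 0.0
[ 0.17487493  0.60110877 -0.58405889  2.00623268  0.52522558  0.67832113
 -2.22832058]
```

View pics/w6v.png

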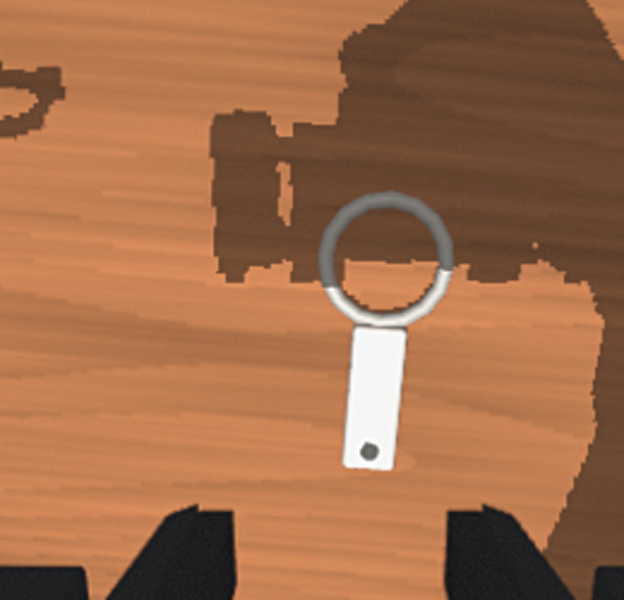

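The drag worked: the ring centre is now at (386,258) and the paddle end at (368,468).

```bash
python3 - <<'E'
from h import *
np.set_printoptions(precision=4,suppress=True)
c=np.load('w6.npy',allow_pickle=True).item()
p=onz(c,np.array([[386,258],[368.5,467]])/2.4+[140,40],[.007,.014]);print(p)
u=p[0]-p[1];u[2]=0;y=np.degrees(np.arctan2(u[1],u[0]));print(np.linalg.norm(u),y);u/=np.linalg.norm(u)
g=p[0]-u*.068;g[2]=.004;print(g);np.save('g.npy',np.r_[g,y])
goto([g[0],g[1],.08],y);goto(g,y)
E
```

```text
[[0.5297 0.0288 0.007 ]
 [0.4279 0.0271 0.014 ]]
0.1017889054314385 0.9530901439596939
[0.4617 0.0277 0.004 ]
shift [-0.0222  0.0179  0.1279] rot [ 0.0012 -0.0045  0.0714] q [ 0.174   0.6042 -0.5823  2.0068  0.5262  0.6771 -2.229 ]
shift [-0.0226  0.0178  0.2039] rot [ 0.0012 -0.0045  0.0714] q [ 0.174   0.6042 -0.5823  2.0068  0.5262  0.6771 -2.229 ]
```

```bash
python3 steer.py '{"steps":[[0.6,-0.006,0.006,0.03,0,-0.004,0.03],[0.6,-0.012,0.012,0.07,0,-0.004,0.07],[0.6,-0.016,0.018,0.11,0,-0.004,0.07],[0.6,-0.016,0.018,0.15,0,-0.004,0.07],[0.6,-0.016,0.018,0.17,0,-0.004,0.07],[0.6,-0.016,0.018,0.18,0,-0.004,0.07],[0.6,-0.016,0.018,0.18,0,-0.004,0.07]]}'; python3 -c "
from h import *
goto([.468,.0278,.004],1)"
```

```text
clock: 14.5
tool_pos: [0.4656, 0.0285, 0.0242]
eef_rot: [1.0, 0.01, -0.004, 0.001]
contact_force: [0.3, -0.2, 0.4]
opening: 0.599
finger_force: 0.0
shift [0.0025 0.0007 0.0202] rot [0.0023 0.0075 0.0023] q [-0.0865  0.9047 -0.1211  2.1646  0.8575  0.1275 -2.5668]
```

```bash
python3 steer.py '{"steps":[[0.6,0.002,0.001,0.005,0,0.006,0],[0.6,0.003,0.001,0.012,0,0.006,0],[0.6,0.003,0.001,0.018,0,0.006,0],[0.6,0.003,0.001,0.019,0,0.006,0]]}'; python3 -c "
from h import *
goto([.468,.0278,.004],1)"
```

```text
clock: 14.9
tool_pos: [0.4708, 0.0278, 0.0071]
eef_rot: [1.0, 0.009, 0.002, 0.0]
contact_force: [-0.3, -0.2, -0.5]
opening: 0.598
finger_force: 0.0
shift [-0.0028 -0.      0.0031] rot [ 0.0006 -0.0037  0.001 ] q [-0.126   0.9415 -0.0511  2.1624  0.8846  0.0548 -2.5921]
```

```bash
python3 steer.py '{"steps":[[0.6,0,0,0.001,0,0,0],[0.6,0,0,0.003,0,0,0],[0.6,0,0,0.003,0,0,0]]}';python3 steer.py '{"steps":[[0.2,0,0,0,0,0,0],[0.1,0,0,0,0,0,0],[0.1,0,0,0,0,0,0],[0.1,0,0,0,0,0,0],[0.1,0,0,0,0,0,0],[0.1,0,0,0,0,0,0]]}' 45
```

```text
clock: 15.2
tool_pos: [0.4709, 0.0278, 0.0046]
eef_rot: [1.0, 0.009, 0.002, 0.0]
contact_force: [0.8, 0.4, 0.8]
opening: 0.6
finger_force: 0.0
clock: 15.8
tool_pos: [0.4709, 0.0279, 0.0046]
eef_rot: [1.0, 0.009, 0.002, 0.0]
contact_force: [-1.0, 0.7, 0.9]
opening: 0.286
finger_force: 44.9
```

Gripped (25 mm, 45 N). Lift and turn toward the hook.

```bash
python3 steer.py '{"steps":[[0.1,0,0,-0.02,0,0,0],[0.1,0.01,0,-0.05,0,0,-0.05],[0.1,0.02,0,-0.09,0,0,-0.17],[0.1,0.035,0,-0.13,0,0,-0.3],[0.1,0.05,0,-0.16,0,0,-0.44],[0.1,0.065,0,-0.18,0,0,-0.58],[0.1,0.08,0,-0.189,0,0,-0.72],[0.1,0.084,0,-0.189,0,0,-0.86],[0.1,0.084,0,-0.189,0,0,-1.0],[0.1,0.084,0,-0.189,0,0,-1.1]]}'; python3 -c "
from h import *
goto([.555,.045,.194],97)"
```

```text
clock: 16.8
tool_pos: [0.5537, 0.0287, 0.1934]
eef_rot: [0.847, 0.532, 0.001, 0.001]
contact_force: [-0.8, 0.1, -1.4]
opening: 0.288
finger_force: 44.9
shift [ 0.0153 -0.0059 -0.0007] rot [ 0.003   0.0007 -0.5703] q [ 0.3747  0.8011 -0.9114  1.8104  0.7853  0.9357 -1.3389]
```

```bash
python3 steer.py '{"steps":[[0.1,0.005,-0.002,0,0,0,-0.1],[0.1,0.01,-0.004,-0.001,0,0,-0.24],[0.1,0.015,-0.006,-0.001,0,0,-0.38],[0.1,0.015,-0.006,-0.001,0,0,-0.52],[0.1,0.015,-0.006,-0.001,0.003,0,-0.57],[0.1,0.015,-0.006,-0.001,0.003,0,-0.57],[0.1,0.015,-0.006,-0.001,0.003,0,-0.57]]}'; python3 - <<'E'
from h import *
goto([.5504,.083,.194],97)
a=r.snapshot('side')[:,:,::-1]; b=r.snapshot('scene')[:,:,::-1]
cv2.imwrite('pics/s7.png',a);cv2.imwrite('pics/c7.png',b)
st=r.get_state();T=R.from_quat(st['eef_rot']);t=st['tool_pos']
for n in('side','scene'):
    print(n,proj(r.camera_params(n),[t+T.apply([.059,0,-.0024]),[.5348,.2101,.196]]))
cr=[cv2.resize(x,(400,500),interpolation=cv2.INTER_CUBIC) for x in(a[100:200,195:275],b[150:250,295:375])]
cv2.imwrite('pics/sc7.png',np.hstack(cr))
E
```

```text
clock: 17.5
tool_pos: [0.5549, 0.0451, 0.1945]
eef_rot: [0.665, 0.747, -0.0, 0.0]
contact_force: [-0.3, 0.2, -0.9]
opening: 0.29
finger_force: 44.9
shift [ 0.0382 -0.0001  0.0005] rot [ 0.0002  0.0005 -0.0062] q [ 0.4015  0.8564 -1.0461  1.7973  0.869   1.029  -0.8775]
side [[244.4458 172.6531]
 [229.9787 151.1833]]
scene [[315.3083 194.3323]
 [339.9204 186.9955]]
```

View pics/sc7.png

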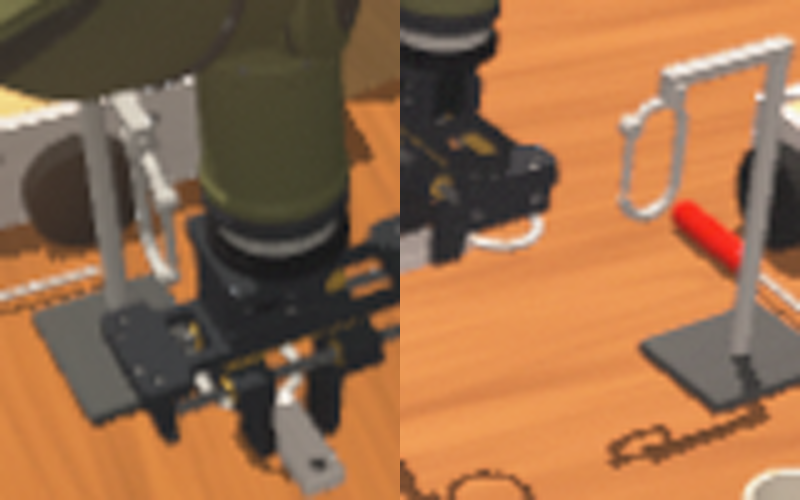

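In the scene half, the ring's front edge is at (541,230) and the gate at (625,179). Both match the predicted projections to within a pixel. I advance to just short of the gate, then in by feel.

```bash
python3 steer.py '{"steps":[[0.1,0.01,0,0,0,0,0],[0.1,0.025,0,0,0,0,0],[0.1,0.045,0,0,0,0,0],[0.1,0.06,0,0,0,0,0],[0.1,0.069,0,0,0,0,0],[0.1,0.069,0,0,0,0,0],[0.1,0.069,0,0,0,0,0]]}'; python3 steer.py '{"steps":[[0.1,0.004,0,0,0,0,0],[0.1,0.008,0,0,0,0,0],[0.1,0.012,0,0,0,0,0],[0.1,0.016,0,0,0,0,0],[0.1,0.02,0,0,0,0,0],[0.1,0.024,0,0,0,0,0],[0.1,0.028,0,0,0,0,0],[0.1,0.028,0,0,0,0,0]]}';python3 steer.py '{"steps":[[0.1,0.003,0,0,0,0,0],[0.1,0.006,0,0,0,0,0],[0.1,0.008,0,0,0,0,0],[0.1,0.008,0,0,0,0,0]]}'; python3 -c "
from h import *
goto([.5423,.1491,.194],97)"
```

```text
clock: 18.3
tool_pos: [0.5472, 0.1137, 0.1947]
eef_rot: [0.664, 0.747, -0.0, 0.001]
contact_force: [0.5, -0.1, -2.1]
opening: 0.292
finger_force: 44.9
clock: 19.1
tool_pos: [0.5439, 0.1424, 0.1949]
eef_rot: [0.664, 0.748, 0.001, 0.0]
contact_force: [1.7, -2.1, -2.5]
opening: 0.289
finger_force: 44.8
clock: 19.5
tool_pos: [0.5427, 0.1501, 0.1948]
eef_rot: [0.664, 0.748, 0.0, 0.0]
contact_force: [0.0, -2.4, -2.8]
opening: 0.288
finger_force: 44.8
shift [-0.001  -0.0005  0.0008] rot [ 0.0009 -0.0001 -0.004 ] q [ 0.2039  0.8568 -1.0317  1.779   0.8589  1.0293 -1.0463]
```

```bash
for i in 1 2 3; do python3 steer.py '{"steps":[[0.1,0.001,0,0,0,0,0],[0.1,0.002,0,0,0,0,0],[0.1,0.002,0,0,0,0,0]]}' | sed -n '2p;4p'; done
```

```text
tool_pos: [0.5426, 0.1519, 0.1948]
contact_force: [0.6, -2.6, -2.8]
tool_pos: [0.5423, 0.1541, 0.1948]
contact_force: [0.2, -0.5, -3.5]
tool_pos: [0.5419, 0.1562, 0.1948]
contact_force: [0.1, -0.9, -5.2]
```

```bash
for i in 1 2; do python3 steer.py '{"steps":[[0.1,0.001,0,0,0,0,0],[0.1,0.001,0,0,0,0,0],[0.1,0.001,0,0,0,0,0]]}' | sed -n '2p;4p'; done; python3 - <<'E'
from h import *
b=r.snapshot('scene')[:,:,::-1];cv2.imwrite('pics/c8.png',b)
o=cv2.imread('pics/c7.png')
for im in(o,b): print(cv2.cvtColor(im,cv2.COLOR_BGR2GRAY)[172:196,334:354])
E
```

```text
tool_pos: [0.5423, 0.158, 0.1955]
contact_force: [0.3, -0.6, -0.8]
tool_pos: [0.542, 0.158, 0.195]
contact_force: [-1.0, 0.2, -0.3]
[[154 154 155 157 158 167 176 176 194 203 169 151 146 159 164 149 134 135
  156 163]
 [159 160 161 163 164 192 218 218 209 172 153 161 164 164 164 148 132 135
  143 158]
 [164 163 164 164 164 189 216 224 206 161 160 164 163 163 163 154 140 137
  147 153]
 [165 165 164 164 150 146 175 157 137 148 161 161 160 159 156 148 140 140
  147 156]
 [166 166 165 164 152 131 133 138 136 150 155 156 157 158 161 153 143 141
  147 154]
 [163 161 161 159 159 142 133 136 144 156 161 161 161 161 158 145 137 140
  152 155]
 [157 156 156 158 159 151 144 142 155 158 158 156 156 156 155 141 137 141
  155 158]
 [159 159 158 158 158 144 140 144 152 155 156 156 157 158 156 145 139 141
  156 159]
 [156 156 157 156 156 143 141 142 152 157 158 158 159 159 159 146 141 141
  159 163]
 [156 155 156 157 156 144 139 150 158 161 160 160 162 162 164 149 138 145
  158 162]
 [155 158 158 159 160 148 141 148 158 164 165 165 164 164 161 147 140 142
  155 158]
 [161 162 163 164 165 150 142 144
[... 2413 characters left out ...]
 136 161
  165 164]
 [ 47 107 137 129 122 141 153 160 161 163 164 171 193 216 219 175 151 157
  159 157]
 [ 46 155 219 194 185 187 193 194 191 192 188 196 232 228 178 148 153 155
  155 156]
 [ 49 126 158 173 214 229 226 229 229 230 224 215 193 168 148 146 139 130
  121 132]
 [ 65 130 153 148 153 147 142 148 161 168 153 166 169 157 148 134 110 103
  103 103]
 [ 79 128 154 158 158 144 126 127 150 202 176 146 149 148 149 122  90  99
  100 104]
 [124 150 157 157 156 149 143 138 137 144 142 152 147 154 148 109  79  90
   97 101]
 [156 156 155 156 156 157 157 151 147 142 136 150 157 154 153 119  77  77
   89  94]
 [158 158 158 160 160 160 159 156 156 155 153 152 152 153 150 132  93  70
   76  87]]
```

The force dropped to zero, so the gate has snapped. I pull back to prove the ring is captive.

```bash
python3 steer.py '{"steps":[[0.1,-0.004,0,0,0,0,0],[0.1,-0.008,0,0,0,0,0],[0.1,-0.012,0,0,0,0,0],[0.1,-0.016,0,0,0,0,0],[0.1,-0.02,0,0,0,0,0],[0.1,-0.022,0,0,0,0,0],[0.1,-0.022,0,0,0,0,0]]}'| sed -n '2p;4p';for i in 1 2 3 ; do python3 steer.py '{"steps":[[0.1,-0.002,0,0,0,0,0],[0.1,-0.003,0,0,0,0,0],[0.1,-0.003,0,0,0,0,0]]}'| sed -n '2p;4p'; done
```

```text
tool_pos: [0.5446, 0.1358, 0.1949]
contact_force: [0.3, 0.0, -1.5]
tool_pos: [0.5448, 0.135, 0.1953]
contact_force: [-0.7, 4.8, -2.5]
tool_pos: [0.5449, 0.1346, 0.1956]
contact_force: [-0.9, 9.0, -4.2]
tool_pos: [0.545, 0.1342, 0.196]
contact_force: [-1.9, 14.0, -4.7]
```

The ring is captive behind the gate (14 N holding it back). Now I move it over the seat, lower it, and tip the paddle down around the ring's bar so that it swings little.

```bash
python3 steer.py '{"steps":[[0.1,0.008,0,0,0,0,0],[0.1,0.016,0,0.004,0,0,0],[0.1,0.025,0,0.01,0,0,0],[0.1,0.025,0,0.016,0,0,0],[0.1,0.025,0,0.02,0,0,0],[0.1,0.025,0,0.02,0,0,0]]}'| sed -n '2,4p'; python3 steer.py '{"steps":[[0.1,0.001,0,0.0105,0,0.12,0],[0.1,0.003,0,0.0207,0,0.24,0],[0.1,0.0064,0,0.0307,0,0.36,0],[0.1,0.011,0,0.0401,0,0.48,0],[0.1,0.0167,0,0.049,0,0.6,0],[0.1,0.0167,0,0.049,0,0.6,0],[0.1,0.0167,0,0.049,0,0.6,0]]}'; python3 -c "
from h import *
T=R.from_quat(r.get_state()['eef_rot']);b=r.get_state()['tool_pos']+T.apply([.0875,0,-.0024]);print(b,T.as_matrix(),r.get_state()['q'])"
```

```text
tool_pos: [0.5424, 0.1507, 0.1739]
eef_rot: [0.665, 0.747, -0.001, 0.0]
contact_force: [-0.3, 0.2, -1.3]
clock: 23.95
tool_pos: [0.5409, 0.1678, 0.1258]
eef_rot: [0.635, 0.714, 0.196, -0.22]
contact_force: [-0.1, -1.0, -2.2]
opening: 0.288
finger_force: 45.0
[0.53261743 0.23829757 0.17705862] [[-9.63559126e-02  9.93208812e-01 -6.52057866e-02]
 [ 8.20564163e-01  1.16344682e-01  5.59587678e-01]
 [ 5.63373759e-01  4.14049684e-04 -8.26202055e-01]] [ 0.56020424  1.19637899 -1.24398525  1.85154082  0.82062509  0.68894752
 -0.76933023]
```

```bash
python3 steer.py '{"steps":[[0.1,0.001,0,0.0105,0,0.12,0],[0.1,0.003,0,0.0207,0,0.24,0],[0.1,0.0064,0,0.0307,0,0.36,0],[0.1,0.011,0,0.0401,0,0.48,0],[0.1,0.011,0,0.0401,0,0.48,0],[0.1,0.011,0,0.0401,0,0.48,0]]}'; python3 -c "
from h import *
T=R.from_quat(r.get_state()['eef_rot']);b=r.get_state()['tool_pos']+T.apply([.0875,0,-.0024]);print(b,T.as_matrix(),r.get_state()['q'])"
```

```text
clock: 24.55
tool_pos: [0.5373, 0.2005, 0.0998]
eef_rot: [0.569, 0.643, 0.341, -0.383]
contact_force: [0.3, 0.1, -0.8]
opening: 0.286
finger_force: 45.0
[0.53235067 0.23963304 0.17794742] [[-0.05901767  0.99282664 -0.10398163]
 [ 0.47118266  0.11953495  0.87389834]
 [ 0.88005899  0.00258111 -0.47485737]] [ 0.71438365  1.60373358 -1.42387736  1.78713347  0.70070314  0.67721244
 -0.43575059]
```

```bash
python3 steer.py '{"steps":[[0.1,-0.002,0,0.001,0,0,0],[0.1,-0.0035,0,0.002,0,0,0],[0.1,-0.0035,0,0.002,0,0,0]]}' | sed -n 4p; python3 steer.py '{"steps":[[0.5,0,0,0,0,0,0],[0.9,0,0,0,0,0,0],[0.9,0,0,0,0,0,0],[0.9,0,0,0,0,0,0],[0.9,0,0,0,0,0,0],[0.9,0,0,0,0,0,0]]}' 20;  python3 steer.py '{"steps":[[0.9,0,0,-0.01,0,0,0],[0.9,0,0,-0.03,0,0,0],[0.9,0,0,-0.06,0,0,0],[0.9,0,0,-0.09,0,0,0],[0.9,0,0,-0.12,0,0,0],[0.9,0,0,-0.15,0,0,0],[0.9,0,0,-0.17,0,0,0],[0.9,0,0,-0.17,0,0,0]]}'; python3 - <<'E'
from h import *
for n in('side','scene'): cv2.imwrite(f'pics/{n}9.png',r.snapshot(n)[:,:,::-1])
g=cv2.cvtColor(cv2.imread('pics/scene9.png'),cv2.COLOR_BGR2GRAY).astype(int)
o=cv2.cvtColor(cv2.imread('pics/c7.png'),cv2.COLOR_BGR2GRAY).astype(int)
d=abs(g-o)[165:240,325:370]
for row in d: print(''.join('#' if v>40 else '+' if v>18 else '.' for v in row))
E
```

```text
contact_force: [0.0, 1.0, 1.2]
clock: 25.45
tool_pos: [0.5371, 0.2, 0.0949]
eef_rot: [0.57, 0.641, 0.342, -0.384]
contact_force: [0.3, -0.2, 0.8]
opening: 0.809
finger_force: 0.0
clock: 26.25
tool_pos: [0.5568, 0.0482, 0.1767]
eef_rot: [0.571, 0.64, 0.344, -0.382]
contact_force: [-0.3, 0.0, -0.5]
opening: 0.9
finger_force: 0.0
.............................................
.............................................
.............................................
.............................................
.............................................
.............................................
.............................................
.............................................
.............................................
.............................................
.............................................
.............................................
.............................................
.............................................
.............................................
+............................................
#+.................................
[... 1978 characters left out ...]
..........
.............................................
....................###+.....................
...................+######...................
...................#######+..................
..................+#######...................
..................#######+...................
..............+##########....................
..............+#..+#####.....................
..............+#...+####.....................
..............+#....+##......................
...............++............................
...............++............................
..................+..........................
.................+#+.........................
.............................................
```

The tag hangs below the hook's bottom bar and the gate pixels are unchanged (closed). I let the swing die out and check for stillness.

```bash
for i in 1 2 3 4 5 6 7 8; do python3 steer.py '{"steps":[[0.9,0,0,0,0,0,0],[0.9,0,0,0,0,0,0],[0.9,0,0,0,0,0,0],[0.9,0,0,0,0,0,0],[0.9,0,0,0,0,0,0],[0.9,0,0,0,0,0,0],[0.9,0,0,0,0,0,0],[0.9,0,0,0,0,0,0],[0.9,0,0,0,0,0,0],[0.9,0,0,0,0,0,0]]}' >/dev/null; done; python3 - <<'E'
from h import *
f=lambda:[cv2.cvtColor(r.snapshot('scene'),cv2.COLOR_RGB2GRAY).astype(int) for _ in range(6)]
F=f();print('clock',r.get_state()['clock'],'still:',[abs(F[i]-F[0])[165:240,325:370].max() for i in range(1,6)])
o=cv2.cvtColor(cv2.imread('pics/c7.png'),cv2.COLOR_BGR2GRAY).astype(int)
for row in abs(F[-1]-o)[185:216,338:355]: print(''.join('#' if v>40 else '+' if v>18 else '.' for v in row))
R0=cv2.cvtColor(cv2.imread('pics/c7.png'),cv2.COLOR_BGR2GRAY).astype(int)
# bank region unchanged since tag move
print('bank diff',(abs(F[-1]-R0)[225:295,200:262]>40).sum())
c=r.camera_params('scene');print(proj(c,[[.532,.2331,.165],[.532,.2331,.04]]))
E
```

```text
clock 34.65 still: [np.int64(6), np.int64(4), np.int64(6), np.int64(4), np.int64(5)]
.................
.................
.................
......+..........
......##.........
.....+#+.........
......+..........
.................
.....##+.........
.....##+.........
.....++..........
.................
.................
.................
.................
.................
.....+...........
.....+...........
...#.+...........
...#+++..........
...##+...........
...#+............
.................
.................
.................
.................
.................
.................
.................
.................
.................
bank diff 1294
[[344.26417966 192.83622459]
 [341.10094891 221.33516132]]
```

```bash
python3 -c "
from h import *
print(r.get_state()['contact_force']);print(r.finish_job())"
```

```text
[-0.3524948  -0.58139105  0.24461366]
the job is handed in; nothing more can be done
None
```

The three packs stand tight, straight and centred against the stop, and the tag hangs still from the closed snap hook; the job was handed in at about 35 s, with the packs last checked right after the push.

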